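# Set the drill-stop collar to the round-head rivet line

### The arm

A 6-joint arm with a two-finger parallel gripper is mounted at the origin on the work surface. World frame = base frame: x ahead of the robot, y to its left, z up, the work surface at z = 0. Lengths are in m, angles in degrees, forces in N, time in s.
With the tool pointing down it reaches from about 0.275 to 0.975 m from the base axis. Payload 8.4 kg.
Tool frame: the origin (TCP) lies at the very end of the fingers, on their centre line; the grasp point (between the pads) lies 19 mm behind it (pinch_z is the distance from the TCP to the grasp point, in m); x points along the fingers, z is the direction in which the jaws open and shut, and the axes are right-handed (so a half turn about x gives the same grasp; the last joint's range is limited). The gripper opens to 92 mm and grips with 3 to 60 N. Pads are 20 mm wide; open, the fingers measure 128 mm over their backs; the gripper's body (75 mm by 189 mm) begins 69 mm behind the grasp point.
Start: joints at [72.399, 20.225, 93.587, -0, 66.188, -0.138], TCP at [0.188, 0.596, 0.215] pointing down, gripper open.
Joint ranges: [-150.9, 150.9], [-52.94, 120.26], [3.33, 152.33], [-74.26, 254.26], [0, 154.13], [-172.89, 172.89]. Speed limits (degrees/s): [127.2, 127.2, 159.86, 180, 180, 180].

### API

Orientations are given as [roll, pitch, yaw] about the fixed x, y, z axes, in that order (R = Rz(yaw) Ry(pitch) Rx(roll)).
In Python, from cell import * gives the robot as it stands. Calls block until the motion is done:
- move_to(position, orientation): joint-space move of the TCP to a pose.
- move_linear(position, rotation=None, rate=0.15, force_limit=None): straight line of the TCP; rotation=None keeps the orientation; rate is the mean speed in m/s. With force_limit (N) it stops when the force on the tool has changed by that much, and returns True; else False.
- goto_joints(angles): joint-space move.
- command_gripper(opening, squeeze=None): finger opening in m; squeeze is the grip in N (None keeps the last); returns when the fingers have stopped.
- sleep(seconds).
- ik(position, orientation): joint angles nearest the present ones, or None.
- camera(name): name is "side" or "top"; returns a dict with "img" (400x640x3 uint8, blue, green, red), "range_z" (400x640 float32, m along the optical axis (not along the pixel's ray), 0 where there is no reading), "mtx" (3x3 intrinsics, pixels), "extrinsics" (4x4, takes a point from camera to world coordinates). Camera axes: x right, y up, looking along -z (the intrinsics and any distortion apply to the point x, -y, -z); pixel columns grow to the right and rows downward; lengths in m; the calibration is good to about 2 mm. A picture is of the moment at which its call begins.
A pose or a line that the arm cannot do raises Unreachable and nothing moves.
- hand_in(): hands the job in, once; it reports no verdict.
Readings, each from a call of its own:
- current_t(): time.
- current_q(): joint angles.
- current_dq(): joint speeds.
- current_joint_efforts(): joint torques, N m.
- current_tool_pos(): TCP position.
- current_ee_rot(): TCP orientation.
- current_ft_force(): force on the tool from outside, world axes, zero at the start.
- current_moment(): the same for the moment, N m.
- current_grip_width(): finger opening in m.
Only numpy, scipy, OpenCV 4.12 (cv2) and the standard library are available. Lean on these libraries where they do the work, as an engineer would, in place of code of your own. Each camera call takes 0.05 s, during which the arm holds its last target.

### The job

Set the drill stop for round-head rivets: with the fingertips, push the upright lug on the aluminium collar sideways so that the collar turns until its pointer lines up with the long scale line marked by the wide round-headed rivet (not the one marked by the slim pin). Push the lug from one side at a time, never pinching it between the fingers or pressing down on it. Leave the funnel, the hammer and the two brass jaws where they lie, and finish clear of everything.

Things in the scene. Friction and masses are not known exactly. Their poses are not given: they have to be found in the camera images.
- dial (a joint): Rotation of the collar about its vertical axis, rad; grows counter-clockwise seen from above, 0 = pointer midway between the two long lines, which stand at +1.047 and -1.047; stops at -1.5 and +1.5. Stays where left (friction 0.14 N m, about 3 N at the lug).
- base: Fixed dark cast-iron disc, 200 mm across and 30 mm high, whose place and heading vary; origin at the centre of its underside, x axis = the direction of the pointer at dial = 0. Its top carries pale radial scale lines every 15 degrees outside the collar, all short except two long ones.
- dial_centre (a point): Fixed point on the collar's vertical axis at its top face, 55 mm above the work surface. The collar is a pale aluminium disc 116 mm across and 25 mm thick lying on the base (30 to 55 mm above the work surface), with a steel hub button 28 mm across and 6 mm high in its middle.
- pointer (a point): Tip of the collar's pointer, a 4 mm wide dark radial line on the collar's top face (from 15 mm to 59 mm radius) ending in a 4 mm wide dark tab on its rim; the tip is 65 mm from the axis, at the height of the collar's top face, and turns with the collar. Its x axis points radially outward along the pointer, z up.
- lug (a point): Centre of the top of the upright lug on the collar, 45 mm from the axis, opposite the pointer; turns with the collar. The lug is two upright dark steel plates side by side with a 2 mm slot, together 18 mm wide tangentially, 20 mm long radially, 32 mm high above the collar's face (top 87 mm above the work surface).
- lug_a (a point): One plate of the lug, 8 mm thick, 20 mm long radially, 32 mm high; this point is the centre of its foot, on the collar's face. It is the plate on the clockwise side (seen from above): pushing its outer face turns the collar counter-clockwise.
- lug_b (a point): The other plate of the lug, same size, this point is the centre of its foot; on the counter-clockwise side: pushing its outer face turns the collar clockwise.
- round_rivet: Steel round-headed rivet, a low dome 19 mm across and 10 mm high, fixed on the base at the outer end of one of the two long lines, 86 mm from the axis; origin at the centre of its underside, 30 mm above the work surface. Marks the target line. May be at either long line.
- slim_pin: Steel pin 7 mm across and 22 mm high, fixed on the base at the outer end of the other long line, 86 mm from the axis; origin at the centre of its underside. Not the target.
- funnel: Loose blue enamel tin funnel standing mouth down, 94 mm across, 85 mm high; origin at the centre of its underside. Bystander.
- hammer: Loose ball-peen hammer lying flat, 270 mm long, wooden handle towards its -x, rusty head; origin under it. Bystander.
- jaw_a: Loose brass riveter jaw, an L of 22 x 70 mm with a 30 mm nose, 16 mm high; origin under its middle. Bystander.
- jaw_b: The second brass riveter jaw, alike. Bystander.
There are look-alikes about, which are no part of the job. What is shaped like the base but blue or green is not meant.

How it is judged (in metres and radians):
On the way:
1. the fingers push the lug ((contact force between the fingers and lug_a above 1 N or contact force between the fingers and lug_b above 1 N)), for 0.1 s.
At the end, for the whole second after the job is handed in: The pointer's direction passes within 5 mm of the centre of the round rivet (about 3.5 degrees, a quarter of a scale division), and the collar is at rest (y of round_rivet in the frame of pointer between -0.005 and 0.005 m and x of round_rivet in the frame of pointer above 0.01 m and velocity of joint dial between -0.05 and 0.05 rad/s); the robot touches nothing.
It fails at once if the lug is pinched or pressed down on (the fingers bear with more than 1 N on both of its plates at once) (contact force between the fingers and lug_a above 1 N and contact force between the fingers and lug_b above 1 N).
It fails at once if the funnel is lifted or shifted by more than 20 mm (distance of funnel from where it was at the start of the episode above 0.02 m).
It fails at once if the hammer is lifted or shifted by more than 20 mm (distance of hammer from where it was at the start of the episode above 0.02 m).
It fails at once if the jaw_a is lifted or shifted by more than 20 mm (distance of jaw_a from where it was at the start of the episode above 0.02 m).
It fails at once if the jaw_b is lifted or shifted by more than 20 mm (distance of jaw_b from where it was at the start of the episode above 0.02 m).
It also fails if it takes over 42 s, if anything falls off the work surface, if the arm or the gripper's body presses on something with over 40 N, if the wrist force passes 120 N, or if a joint passes its speed limit or range.

## Working session

There is one attempt and no reset: what is moved stays moved. The work goes in short steps, each a Python script; the robot and the scene stay as the last script left them, time stands still between calls to the robot, and variables do not carry over. Pictures are saved under pics/ and viewed, and the job is handed in when it is done.

```bash
mkdir -p pics; ls; python3 - <<'E'
from cell import *
import cv2,numpy as np
for n in("top","side"):
    c=camera(n); cv2.imwrite(f"pics/{n}0.png",c["img"]); np.savez(f"{n}0.npz",**c)
    print(n,c["mtx"].tolist(),np.round(c["extrinsics"],4).tolist(),[k for k in c])
print(current_t())
E
```

```text
pics
top [[459.4544328580937, 0.0, 326.397047195796], [0.0, 459.4544328580937, 202.3664194941701], [0.0, 0.0, 1.0]] [[-0.0014, 0.9945, -0.1044, 0.4542], [-0.9999, -0.0027, -0.0127, 0.0806], [-0.0129, 0.1044, 0.9945, 1.1016], [0.0, 0.0, 0.0, 1.0]] ['img', 'range_z', 'mtx', 'extrinsics']
side [[496.90064594825327, 0.0, 310.8601517690095], [0.0, 496.90064594825327, 195.8251974211705], [0.0, 0.0, 1.0]] [[0.9889, 0.0689, -0.1313, 0.4008], [-0.1482, 0.4914, -0.8582, -0.807], [0.0054, 0.8682, 0.4962, 0.6211], [0.0, 0.0, 0.0, 1.0]] ['img', 'range_z', 'mtx', 'extrinsics']
0.1
```

View pics/top0.png

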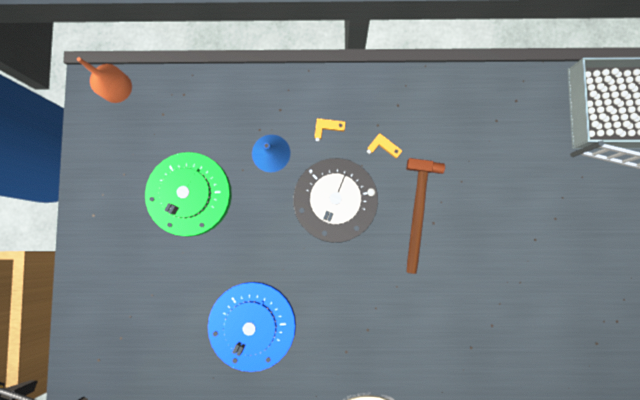

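View pics/side0.png

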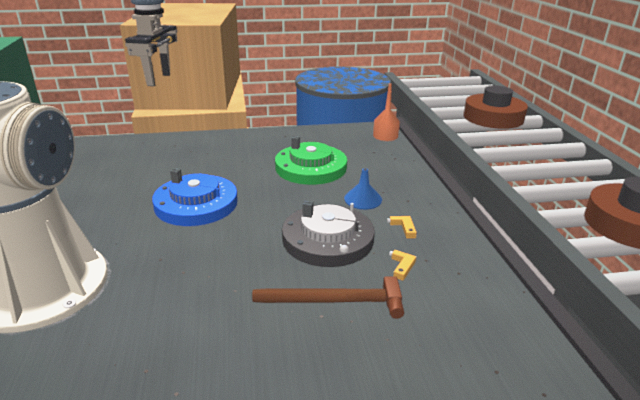

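Three dial-like things in the top view are green (187,194), blue (251,327) and dark with a pale collar (336,199). Only the dark one fits. I'll confirm it in a crop and measure it.

```bash
cat > h.py <<'E'
import numpy as np,cv2
def ray_z(c,u,v,z):
    K=c["mtx"];E=c["extrinsics"]
    d=E[:3,:3]@np.array([(u-K[0,2])/K[0,0],-(v-K[1,2])/K[1,1],-1.])
    o=E[:3,3]; return o+d*(z-o[2])/d[2]
def proj(c,p):
    K=c["mtx"];E=c["extrinsics"]
    q=E[:3,:3].T@(np.asarray(p)-E[:3,3]); return K[0,2]+K[0,0]*q[0]/-q[2],K[1,2]+K[1,1]*(-q[1])/-q[2]
E
python3 - <<'E'
from h import *
c=np.load("top0.npz");im=c["img"]
cv2.imwrite("pics/topc.png",cv2.resize(im[145:255,285:390],None,fx=5.4,fy=5.4,interpolation=cv2.INTER_CUBIC))
s=np.load("side0.npz")["img"]
cv2.imwrite("pics/sidec.png",cv2.resize(s[185:275,270:425],None,fx=5,fy=5,interpolation=cv2.INTER_CUBIC))
# collar: bright blob
g=im.min(2); m=(g>190).astype(np.uint8); m[:150]=0;m[250:]=0;m[:,:290]=0;m[:,385:]=0
n,l,st,ce=cv2.connectedComponentsWithStats(m)
for i in range(1,n):
    if st[i,4]>5: print(st[i],ce[i],ray_z(c,*ce[i],.055 if st[i,4]>300 else .035))
E
```

```text
[367 150   4   4  12] [368.41666667 151.25      ] [ 0.68711393 -0.00517294  0.035     ]
[309 170   3   3   8] [310.125 170.875] [0.64072673 0.13231344 0.035     ]
[ 310  173   51   51 1924] [335.17411642 197.93295218] [0.57419794 0.07374592 0.055     ]
[313 175   4   4  10] [314.5 176.5] [0.62730659 0.12200006 0.035     ]
[363 189  12   7  50] [369.58 192.16] [ 0.58983866 -0.00682418  0.035     ]
```

View pics/topc.png

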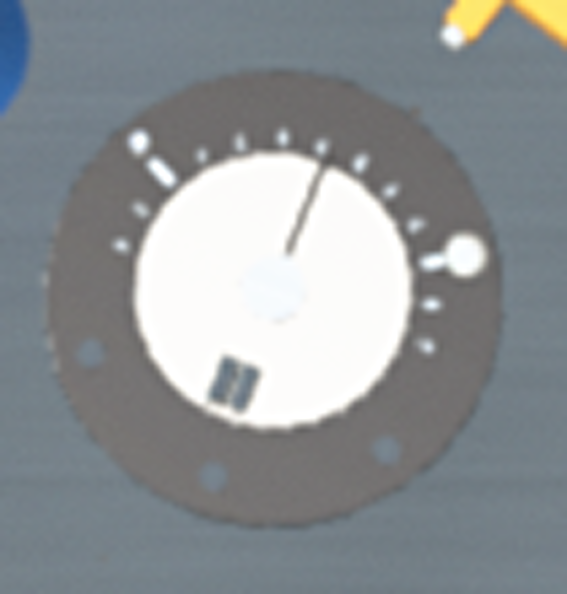

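View pics/sidec.png

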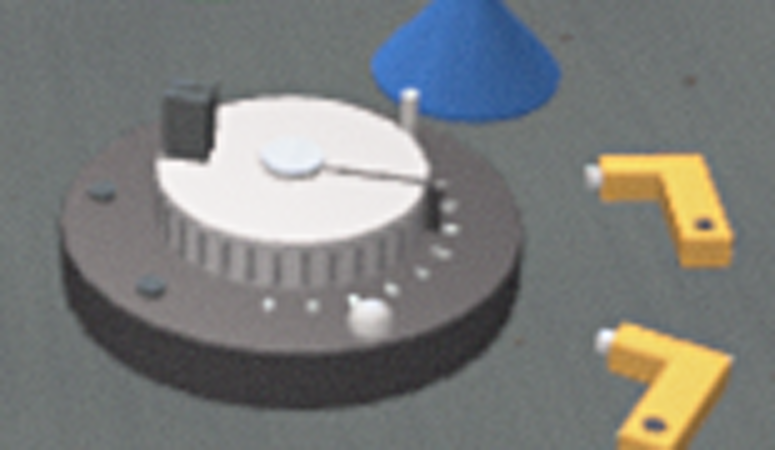

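The crop shows the wide dome at crop (465,255), on the right (-y) side, and the slim pin at (138,140). The pointer sits at about (325,155) and the lug at (234,384), so the collar must turn clockwise. I'll compute the angles next.

```bash
cat >> h.py <<'E'
def measure(c,show=None):
    """collar circle fit + rivet + pointer in world"""
    im=c["img"]; g=im.min(2)
    m=(g>160).astype(np.uint8); M=np.zeros_like(m); M[150:250,290:385]=m[150:250,290:385]
    n,l,st,ce=cv2.connectedComponentsWithStats(M); i=1+np.argmax(st[1:,4])
    ct=max(cv2.findContours((l==i).astype(np.uint8),cv2.RETR_EXTERNAL,cv2.CHAIN_APPROX_NONE)[0],key=len)
    h=cv2.convexHull(ct)[:,0]
    P=np.array([ray_z(c,u,v,.055)[:2] for u,v in ct[:,0]])
    from scipy.optimize import least_squares
    r=least_squares(lambda x:np.hypot(P[:,0]-x[0],P[:,1]-x[1])-x[2],[*P.mean(0),.058],loss="soft_l1",f_scale=.001).x
    return r
E
python3 - <<'E'
from h import *
c=np.load("top0.npz"); r=measure(c); print("collar",r)
crop=lambda x,y:((x+.5)/5.4-.5+285,(y+.5)/5.4-.5+145)
C=r[:2]
def ang(p): d=p[:2]-C; return np.degrees(np.arctan2(d[1],d[0])),np.hypot(*d)
print("rivet",ang(ray_z(c,*crop(465,255),.036)))
print("pin",ang(ray_z(c,*crop(139,141),.052)))
for q in [(122,245),(141,209),(162,171),(203,155),(240,142),(283,137),(322,146),(361,162),(391,191),(416,225),(432,262),(431,304),(427,346)]: print(q,ang(ray_z(c,*crop(*q),.03)))
for q in [(290,250),(300,222),(313,187),(323,160)]: print("ptr",ang(ray_z(c,*crop(*q),.055)))
p0=ray_z(c,*crop(290,250),.055);p1=ray_z(c,*crop(323,160),.055);d=p1-p0;print("ptr line dir",np.degrees(np.arctan2(d[1],d[0])))
p=ray_z(c,*crop(234,384),.087);print("lug",p,ang(p))
# heights from depth around
z=c["range_z"]
for n in("top","side"):
    c=np.load(f"{n}0.npz"); z=c["range_z"]; K=c["mtx"];E=c["extrinsics"]
    v,u=np.mgrid[0:400,0:640]
    X=np.stack([(u-K[0,2])/K[0,0]*z,-(v-K[1,2])/K[1,1]*z,-z],-1)@E[:3,:3].T+E[:3,3]
    ok=(z>0)&(np.hypot(X[...,0]-C[0],X[...,1]-C[1])<.3)
    for nm,lo,hi in(("collar",.05,.0585),("lug",.08,.095)):
        k=ok&(X[...,2]>lo)&(X[...,2]<hi)&(np.hypot(X[...,0]-C[0],X[...,1]-C[1])<.09); Q=X[k]; print(n,nm,len(Q),Q.mean(0) if len(Q) else '', (Q.min(0)+Q.max(0))/2 if len(Q) else '')
    k=ok&(X[...,2]>.01)&(np.hypot(X[...,0]-C[0],X[...,1]-C[1])>.105);Q=X[k]
    if len(Q): 
        d=np.hypot(Q[:,0]-C[0],Q[:,1]-C[1]);a=np.degrees(np.arctan2(Q[:,1]-C[1],Q[:,0]-C[0]))
        for b in range(-180,180,30):
            s=(a>=b)&(a<b+30)
            if s.sum(): print(b,d[s].min().round(3),Q[s,2].max().round(3))
E
```

```text
collar [0.57363195 0.07412434 0.057945  ]
rivet (np.float64(-78.56837514663324), np.float64(0.08518641305962933))
pin (np.float64(41.39973480451428), np.float64(0.08601538195091472))
(122, 245) (np.float64(70.97379706805458), np.float64(0.06902014219837649))
(141, 209) (np.float64(56.0894353968044), np.float64(0.06868132877959))
(162, 171) (np.float64(40.99346522173748), np.float64(0.07294822594152148))
(203, 155) (np.float64(25.738024230642225), np.float64(0.06891124079471282))
(240, 142) (np.float64(11.455937794363232), np.float64(0.0691501560308722))
(283, 137) (np.float64(-4.155446529206052), np.float64(0.07010309881222274))
(322, 146) (np.float64(-18.55530719104639), np.float64(0.06948227247290215))
(361, 162) (np.float64(-33.652803393842625), np.float64(0.07055639465913464))
(391, 191) (np.float64(-48.6210213101235), np.float64(0.06941499574640493))
(416, 225) (np.float64(-63.82666879307609), np.float64(0.07001904349134062))
(432, 262) (np.float64(-78.13696652992363), np.float64(0.07115668385593836))
(431, 304) (np.float64(-93.0996654391601), np.float64(0.06911937254802815))
(4
[... 465 characters left out ...]
at64(0.04555835067868855))
top collar 1781 [0.57509973 0.07313221 0.05464365] [0.57720956 0.07313872 0.05427186]
top lug 67 [0.53166585 0.09030241 0.08634223] [0.53254427 0.08996128 0.08557028]
-150 0.202 0.031
-120 0.186 0.031
-90 0.188 0.032
-60 0.141 0.024
-30 0.172 0.021
0 0.151 0.022
30 0.151 0.089
60 0.158 0.058
90 0.251 0.056
120 0.25 0.059
150 0.252 0.058
side collar 1199 [0.57386252 0.06568479 0.05503427] [0.57572668 0.07496046 0.05431245]
side lug 66 [0.53001861 0.08820481 0.08577384] [0.53007318 0.09055121 0.08476046]
-150 0.206 0.029
-120 0.19 0.029
-90 0.188 0.029
-60 0.14 0.019
-30 0.17 0.019
0 0.15 0.019
30 0.15 0.088
60 0.16 0.057
90 0.248 0.057
120 0.25 0.057
150 0.251 0.055
```

Fitted results:
- Collar centre is (0.5736, 0.0741).
- The round rivet bears -78.4°, which agrees with the scale heading of -18.5° minus 60°.
- The pointer bears about -21° and the lug 159.3°.

The lug has to turn about 57.5° clockwise by pushing the outer face of lug_b. I'll use closed fingers with the tip at z = 0.066, above the hub and pin, and stop short first.

```bash
cat >> h.py <<'E'
from scipy.spatial.transform import Rotation as Rn
C=np.array([.5738,.0741])
def pose(th,off,z,sgn,rad=.045):
    """th lug angle deg, off tangential CCW offset of tcp from lug centre plane"""
    t=np.radians(th);er=np.array([np.cos(t),np.sin(t),0]);et=np.array([-er[1],er[0],0])
    p=np.array([*C,z])+rad*er+off*et
    zz=sgn*er;x=np.array([0,0,-1.]);R=np.stack([x,np.cross(zz,x),zz],1)
    # pitch = 90: roll-yaw degenerate, choose yaw=0 -> R=Ry(90)Rx(roll)
    r=Rn.from_matrix(Rn.from_euler('y',90,degrees=True).as_matrix().T@R).as_euler('xyz',degrees=True)
    assert np.allclose(Rn.from_euler('xyz',[r[0],90,0],degrees=True).as_matrix(),R,atol=1e-6)
    return p.tolist(),[float(r[0]),90.,0.]
E
python3 - <<'E'
from cell import *
from h import *
print(current_ee_rot(),current_grip_width())
for s in(1,-1):
    for th,off,z in((159.3,.045,.2),(159.3,.045,.066),(130,.02,.066),(101,.02,.066)):
        q=ik(*pose(th,off,z,s)); print(s,th,None if q is None else np.round(q,1))
E
```

```text
[-179.82567066   89.93167696 -107.2900781 ] 0.09185645246901301
1 159.3 [   5.1   11.6  107.4   -0.    61.  -154.2]
1 159.3 [   5.1   22.2  113.5   -0.    44.3 -154.2]
1 130 [  10.1   23.6  111.    -0.    45.3 -119.9]
1 101 [ 11.7  25.  108.6  -0.   46.4 -89.3]
-1 159.3 [  5.1  11.6 107.4  -0.   61.   25.8]
-1 159.3 [  5.1  22.2 113.5  -0.   44.3  25.8]
-1 130 [ 10.1  23.6 111.   -0.   45.3  60.1]
-1 101 [ 11.7  25.  108.6  -0.   46.4  90.7]
```

```bash
python3 - <<'E'
from cell import *
from h import *
command_gripper(0.0)
print("w",current_grip_width())
move_to(*pose(159.3,.045,.2,-1)); print(current_t(),current_tool_pos())
print(move_linear(pose(159.3,.045,.066,-1)[0],rate=.15,force_limit=15))
print(current_t(),current_tool_pos(),current_ft_force())
f0=np.array(current_ft_force())
for th,off in[(159.3,.024)]+[(t,.019) for t in(156,148,140,132,124,116,109)]:
    p,o=pose(th,off,.066,-1)
    hit=move_linear(p,o,rate=.05,force_limit=40)
    print(th,hit,np.round(np.array(current_ft_force())-f0,1),round(current_t(),2))
    if hit: break
p,o=pose(109,.04,.066,-1); move_linear(p,o,rate=.08)
for n in("top","side"):
    c=camera(n); np.savez(f"{n}1.npz",**c)
    a=(145,255,285,390) if n=="top" else (185,275,270,425)
    cv2.imwrite(f"pics/{n}1.png",cv2.resize(c["img"][a[0]:a[1],a[2]:a[3]],None,fx=5,fy=5,interpolation=cv2.INTER_CUBIC))
print(current_t())
E
```

```text
w 0.0005283101153609938
3.7333 [0.51585213 0.04859552 0.20004407]
False
4.775 [0.51635448 0.04805261 0.06663124] [ 0.27607462  0.54884036 -0.01909653]
159.3 False [ 0.3 -0.5 -0.4] 5.34
156 False [-0.6 -1.4 -0.6] 5.64
148 False [-1.3 -0.1  0.4] 5.93
140 False [-0.   0.1  0.1] 6.22
132 False [-1.1 -1.8 -0.6] 6.52
124 False [-1.6  0.  -0.5] 6.81
116 False [-0.5  0.3  0.4] 7.1
109 False [-0.6 -0.5 -0.8] 7.38
7.8833
```

View pics/top1.png

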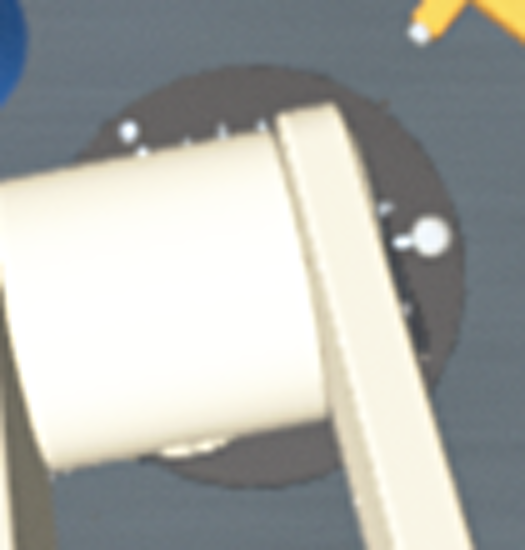

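View pics/side1.png

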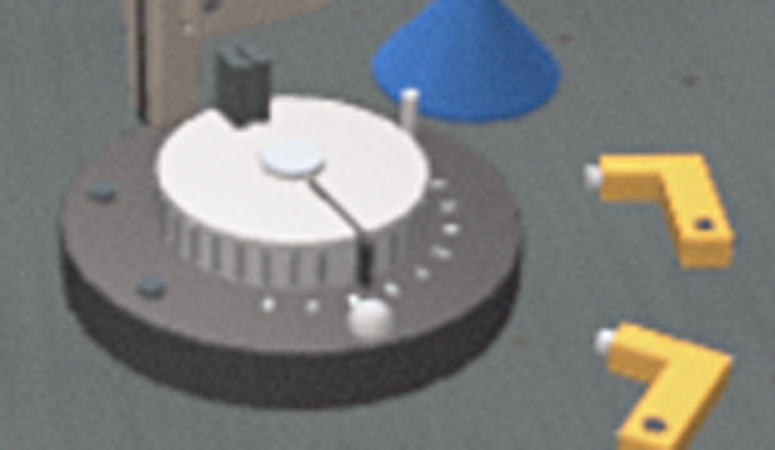

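The pointer has swung most of the way and sits at side crop (362,235), with the rivet at (371,317). The arm hides the collar from above, so I'll back off for a clear top measurement.

```bash
cat >> h.py <<'E'
def ptr(c,C,z=.055):
    """pointer bearing (deg) and lug-independent: dark minimum over bearings, r 20..56mm on collar"""
    g=cv2.cvtColor(c["img"],cv2.COLOR_BGR2GRAY).astype(np.float32)
    A=np.arange(-115,0,.25);S=[]
    for a in A:
        t=np.radians(a);uv=np.array([proj(c,[C[0]+r*np.cos(t),C[1]+r*np.sin(t),z]) for r in np.arange(.022,.054,.001)],np.float32)
        S.append(cv2.remap(g,uv[:,0],uv[:,1],cv2.INTER_LINEAR).mean())
    S=np.array(S);w=np.clip(np.median(S)-S,0,None);i=w.argmax();k=np.abs(A-A[i])<5;w=w-w[k].min();return (A[k]*w[k]).sum()/w[k].sum(),w[i]
E
python3 - <<'E'
from cell import *
from h import *
p,o=pose(109,.04,.2,-1); move_linear(p,rate=.25)
q=current_q(); q=list(q); q[0]+=-40; goto_joints(q)
for n in("top","side"):
    c=camera(n); np.savez(f"{n}2.npz",**c)
    if n=="top": cv2.imwrite("pics/top2.png",cv2.resize(c["img"][145:255,285:390],None,fx=5.4,fy=5.4,interpolation=cv2.INTER_CUBIC))
print(current_t())
for n in("top0","top2","side0","side1","side2"):
    print(n,ptr(np.load(n+".npz"),C))
print(measure(np.load("top2.npz")))
E
```

```text
10.025
top0 (np.float64(-22.18131067282505), np.float32(67.451294))
top2 (np.float64(-71.07332078294675), np.float32(65.15845))
side0 (np.float64(-21.013084069886094), np.float32(32.49176))
side1 (np.float64(-71.53067100121582), np.float32(63.59366))
side2 (np.float64(-71.54941137756029), np.float32(60.210297))
[0.57373365 0.07420197 0.05756809]
```

View pics/top2.png

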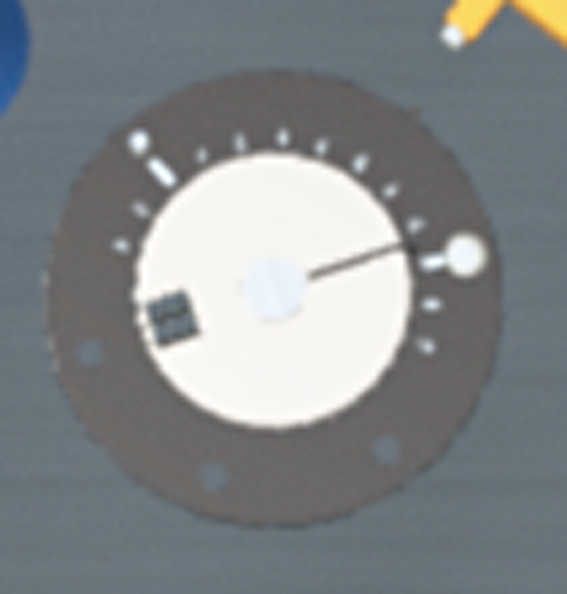

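The pointer is at -71.3° against -71° commanded, and the target is -78.4°. I'll go back and push to lug angle 101.3°.

```bash
python3 - <<'E'
from cell import *
from h import *
move_to(*pose(109,.04,.2,-1))
move_linear(pose(109,.04,.066,-1)[0],rate=.2,force_limit=15)
for th,off in[(109,.0235),(105,.019),(101.3,.019)]:
    p,o=pose(th,off,.066,-1); print(move_linear(p,o,rate=.04,force_limit=40),np.round(current_ft_force(),1))
sleep(.2)
p,o=pose(101.3,.045,.066,-1); move_linear(p,o,rate=.08)
move_linear(pose(101.3,.045,.2,-1)[0],rate=.25)
q=list(current_q()); q[0]-=40; goto_joints(q); sleep(.3)
for n in("top","side"):
    c=camera(n); np.savez(f"{n}3.npz",**c); print(n,ptr(c,C))
    a=(145,255,285,390) if n=="top" else (185,275,270,425)
    cv2.imwrite(f"pics/{n}3.png",cv2.resize(c["img"][a[0]:a[1],a[2]:a[3]],None,fx=5,fy=5,interpolation=cv2.INTER_CUBIC))
cv2.imwrite("pics/full3.png",np.load("top3.npz")["img"])
print(current_t())
E
```

```text
False [-0.9  0.3 -0.3]
False [-1.  -0.  -0.5]
False [-1.8 -0.  -1.2]
top (np.float64(-77.96272802945487), np.float32(66.7341))
side (np.float64(-78.950725862358), np.float32(69.91223))
16.4833
```

View pics/top3.png

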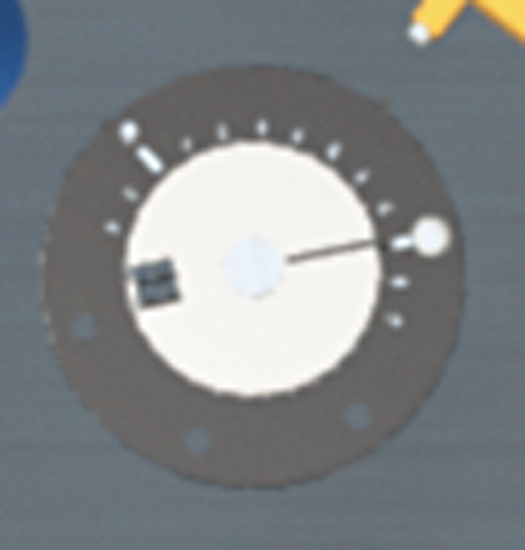

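View pics/side3.png

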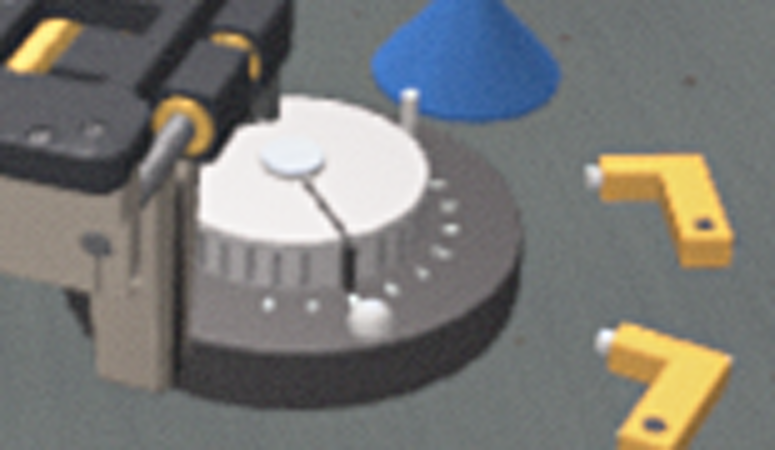

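View pics/full3.png

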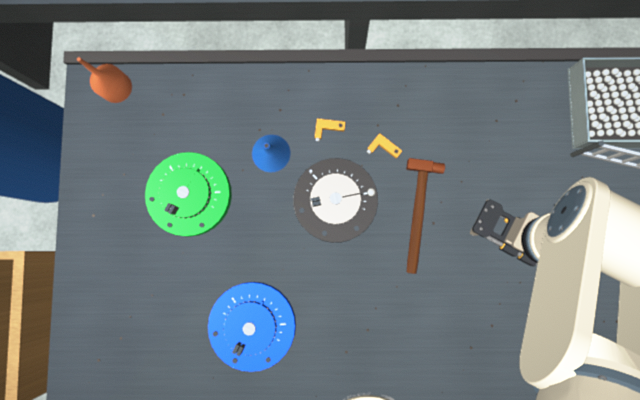

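The top view shows the pointer running straight into the rivet's long line at crop (375,240) to (430,237). The bystanders are unmoved and the arm is clear, so I'm handing in.

```bash
python3 -c "
from cell import *
print(np.round(current_ft_force(),2) if 'np' in globals() else current_ft_force(),current_tool_pos()); hand_in(); print(current_t())"
```

```text
[-0.31105346  0.0432997  -0.34405175] [ 0.46918266 -0.25045803  0.199223  ]
the job is handed in; nothing more can be done
the job is handed in; nothing more can be done
```

I turned the collar about 57° clockwise so its pointer lines up with the round rivet's long line, then handed the job in. It took two pushes, both with closed fingers on the outer face of lug_b only.

- **Alignment:** the top camera put the pointer at -78.0° and the side camera at -79.0°. The rivet is at about -78.4°, so the error is within about 0.6° (tolerance about 3.5°).
- **Surroundings:** in the last top picture the funnel, hammer and both jaws looked unmoved. I checked this by eye, not by measurement.
- **Clearance:** the gripper ended 0.2 m above the work surface and about 0.34 m from the dial, touching nothing.
- **Time:** the clock read about 16.5 s at the last check before handing in, against the 42 s limit.
- **Not confirmed:** the wrist force readings I took between push moves were about 2 N or less, so they do not clearly show the push force. The collar moving is my evidence that the fingers pushed the lug.

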